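# Close the air box and draw the plug wrench out to its second stop

### The arm

A 7-joint arm with a two-finger parallel gripper is mounted at the origin on the work surface. World frame = base frame: x ahead of the robot, y to its left, z up, the work surface at z = 0. Lengths are in m, angles in rad, forces in N, time in s.
With the tool pointing down it reaches from about 0.425 to 0.825 m from the base axis. Payload 3.6 kg.
Tool frame: the origin (TCP) lies between the finger pads, 19 mm behind the fingertips; this is the grasp point; z points along the fingers, y is the direction in which the jaws open and shut (so a half turn about z gives the same grasp; the last joint's range is limited). The gripper opens to 85 mm and grips with 20 to 120 N. Pads are 22 mm wide; open, the fingers measure 114 mm over their backs; the gripper's body (76 mm by 85 mm) begins 54 mm behind the grasp point. The pads swing forward as they close: fully open they stand 13 mm farther back than shut.
Start: joints at [1.129, 0.615, -0.013, 1.423, 0.008, 1.103, -0.04], TCP at [0.263, -0.595, 0.25] pointing down, gripper open.
Joint ranges: [-3.12, 3.12], [-0.3, 2.06], [-1.34, 1.32], [0.26, 2.42], [-1.36, 4.5], [0.01, 1.98], [-2.84, 2.84]. Speed limits (rad/s): [2.79, 2.79, 3.14, 3.14, 3.14, 3.14, 3.14].

### API

Orientations are given as a rotation vector (axis times angle).
In Python, from workcell import r gives the robot as it stands.
- The arm moves only by the tool jog_arm, never from a script. Its argument "deltas" is a list of rows, each an object with "slide": the shift along the tool's x, y, z normalised to -1 to 1, where 1 is 30 cm, a list of three; "delta_rot": the turn, a rotation vector about the tool's x, y, z normalised to -1 to 1, where 1 is 90 degrees, a list of three; "fingers": the finger opening in mm, from 0 to 85.4. A call has exactly 5 rows; each row is the pose to reach, as a shift and turn from the pose measured when the call began, along the tool's axes at that moment; what a row does not reach only later rows make up. A row lasts 1/8 s, in which the tool goes at most 62.5 mm and 10.7 degrees, less where a joint would pass 70% of its speed; a pose out of reach is approached as far as the arm can. A call with a number of a shift or a turn outside -1 to 1 is refused whole. A call with a gripper value outside its range is refused whole. The fingers move at their own pace and stop on an object; the grip force is fixed at half the most. Time passes only in rows, so rows that repeat a pose let the fingers close, or fill a call up. It gives the time, the measured TCP pose, the force and the opening at its end, in the units of the state.
- r.state(): the state, without advancing time (a new reading comes with each control period).
- r.snapshot(name): name is "side" or "top" or "wrist"; returns (picture, depth): 420x560x3 uint8, red, green, blue; 420x560 float32, m along the optical axis (not along the pixel's ray), 0 where there is no reading.
- r.camera_info(name): a dict with "K" (3x3 intrinsics, pixels), "extrinsics" (4x4, takes a point from world to camera coordinates); the wrist camera has in their place "mount" (4x4, takes a point from camera to tool coordinates, whose origin is the TCP and whose axes are the flange's). Camera axes: x right, y down, z forward; pixel columns grow to the right and rows downward; lengths in m; the calibration is good to about 2 mm. A picture is of the moment at which its call begins: read the wrist's pose just before it. camera_info takes no time and is no camera call.
- r.finish_job(): hands the job in, once; it reports no verdict.
The state is a dict: "time_s": time; "qpos": joint angles; "joint_vel": joint speeds; "joint_torque": joint torques, N m; "ee_pos": TCP position; "eef_rot": TCP orientation; "contact_force": force on the tool from outside, world axes, zero at the start; "wrist_torque": the same for the moment, N m; "finger_gap": finger opening in m.
Only numpy, scipy, OpenCV 4.12 (cv2) and the standard library are available. Lean on these libraries where they do the work, as an engineer would, in place of code of your own. Each camera call takes 0.05 s, during which the arm holds its last target.

### The job

The extending wrench already sits on the spark plug of the small engine, ready to break the plug loose. First slide the air box cover fully shut so that no dirt can fall into the intake; then squeeze in the button on the side of the wrench handle, pull the handle straight out past its first stop to its second stop, fully extended, and finish with the gripper still holding the handle there. Leave the loose parts and tools on the bench where they lie.

Things in the scene. Friction and masses are not known exactly. Their poses are not given: they have to be found in the camera images.
- engine: small finned two-stroke engine on a fixed steel plate 170 x 150 x 10 mm. Origin: on the bench below the vertical plug axis. Fins 78 x 76 mm, top 127 mm up; 23 mm chrome plug socket on the plug, 129 to 193 mm up. Muffler towards +y, to y = 91 mm. Towards -y carburettor, then black open air box 110 (x) x 98 (y) mm centred at x 0, y -139 mm, rim 112 mm up, guide rails along x up to 121 mm
- cover (a joint): flat aluminium plate 100 (x) x 86 (y) x 4 mm in the air box's guide rails, top face 116 mm above the bench: 0 m = fully shut against its stop, grows to 0.075 m as it slides open along the engine's -x. Starts partly open. About 1.5 N of sliding friction; it stays where it is left
- cover_tab (a point): middle of the top edge of the upright finger tab on the cover: the tab is 12 mm thick along the slide (engine x), 44 mm wide (engine y) and stands 18 mm above the plate, its top 134 mm above the bench. x axis: the way the cover moves to shut (the engine's +x)
- wrench: extending socket wrench on the plug socket, handle level, pointing to the robot's left, somewhat towards it or away from it. Head: chrome disc 34 mm across, 193 to 221 mm above the bench (selector on it to 225 mm). Origin: on the plug axis at the head's underside; x axis: outwards along the handle. The plug is tight: the head does not turn. The handle sleeve slides on a 16 x 11 mm steel bar
- handle: black handle sleeve, 140 mm long, axis 207 mm above the bench. Its inner end is a squarish collar 44 mm long, 26 mm wide, 24 mm high with the button; then a round ribbed grip, 23 to 29 mm thick, to 118 mm from the origin. Origin: centre of the collar, on the axis, 68 mm from the plug axis when home; x axis: outwards along the handle, the way to pull; z up
- grip_point (a point): centre of the collar, on the handle axis (same place as handle's origin): fingers closed here across the handle squeeze the button from one side and the collar from the other
- extension (a joint): how far the handle sleeve is drawn out: 0 m = home, 0.045 m = first stop, 0.090 m = second stop, fully out, where it ends hard. Starts at 0. A catch locks it at home and at both stops (about 1 mm of play) unless the button is pressed; keep the button pressed and it slides past the first stop with about 3 N of friction
- button (a joint): catch button, a steel bar 24 mm long and 12 mm high in the middle of the collar's -y side, standing out 5 mm: 0 m = out, 0.0045 m = fully in. A spring of 4.5 N at rest, 8.6 N fully in, pushes it out; the catch is free from about 0.003 m on
- button_face (a point): middle of the button's outer face; the button goes in along the handle's +y
- shroud: loose bystander: bent aluminium cylinder shroud piece 100 x 104 x 52 mm, on the bench by the engine; origin under its middle
- pawl: loose bystander: red nylon starter pawl, 47 mm long, 10 mm high; origin under its hub
- socket: loose bystander: chrome spark plug socket standing on end, 28 mm diameter, 65 mm high; origin under its middle
- mount: loose bystander: black rubber carburettor mount block 50 x 44 x 22 mm; origin under its middle
- probe: loose bystander: brass-bodied tachometer probe lying down, 123 mm long, 20 mm high; origin under its middle
- dish: loose bystander: round steel parts dish 104 mm across, 28 mm high; origin under its middle
- spanner: loose bystander: steel spanner 150 mm long lying flat; origin under its middle

How it is judged:
By the outcome, as a careful person would: the job done as asked, in the order asked, and still so for the second after the job is handed in, while the arm keeps its last pose, push and grip.
It also fails if it takes over 43 s, if anything falls off the work surface, if the arm or the gripper's body presses on something with over 40 N, if the wrist force passes 120 N, or if a joint passes its speed limit or range.

## Working session

There is one attempt and no reset: what is moved stays moved. The work goes in short steps, Python scripts to look and compute and a tool call to move; the robot and the scene stay as the last step left them, time stands still between calls to the robot, and variables do not carry over. Pictures are saved under pics/ and viewed, and the job is handed in when it is done.

Besides the shell and the picture viewer there is one more tool, called after ">>>" as name(argument=value, ...) on one line, values as JSON. jog_arm: Moves the arm, as the interface text tells. Scaled input: -1 to 1 covers 30 cm each way for a shift and 90 degrees each way for a turn. Its arguments: {"type":"object","properties":{"deltas":{"type":"array","items":{"type":"object","properties":{"slide":{"type":"array","items":{"type":"number"}},"delta_rot":{"type":"array","items":{"type":"number"}},"fingers":{"type":"number"}}}}},"required":["deltas"]}

```bash
ls; mkdir -p pics
python3 - <<'E'
from workcell import r
import cv2,numpy as np
np.set_printoptions(precision=4,suppress=True)
s=r.state(); print(s)
for n in ["side","top","wrist"]:
    p,d=r.snapshot(n); cv2.imwrite(f"pics/{n}0.png",p[:,:,::-1]); np.save(f"pics/{n}0_d.npy",d); np.save(f"pics/{n}0_p.npy",p)
    print(n,r.camera_info(n))
E
```

```text
pics
{'time_s': 0.0, 'qpos': array([ 1.1285,  0.6159, -0.0126,  1.4249,  0.0081,  1.1034, -0.0404]), 'joint_vel': array([ 0.0005,  0.0003,  0.0017,  0.0004, -0.0016, -0.0012, -0.0007]), 'joint_torque': array([  0.0009, -46.9221,   0.2594, -17.1034,   0.01  ,   0.0098,
        -0.    ]), 'ee_pos': array([ 0.2623, -0.5939,  0.2489]), 'eef_rot': array([-3.0715, -0.6481,  0.0009]), 'contact_force': array([-0.6467, -0.1663,  0.2093]), 'wrist_torque': array([ 0.0072, -0.0496,  0.0138]), 'finger_gap': 0.08575022045501869}
side {'K': array([[423.9636,   0.    , 283.4785],
       [  0.    , 423.9636, 205.0749],
       [  0.    ,   0.    ,   1.    ]]), 'extrinsics': array([[ 0.9788, -0.2047, -0.0077, -0.615 ],
       [-0.1357, -0.6196, -0.7731,  0.1762],
       [ 0.1535,  0.7578, -0.6342,  1.0249],
       [ 0.    ,  0.    ,  0.    ,  1.    ]])}
top {'K': array([[392.1115,   0.    , 282.3257],
       [  0.    , 392.1115, 209.8086],
       [  0.    ,   0.    ,   1.    ]]), 'extrinsics': array([[-0.0194, -0.9998,  0.0031, -0.0079],
       [-0.9814,  0.0185, -0.1913,  0.6175],
       [ 0.1912, -0.0067, -0.9815,  1.0281],
       [ 0.    ,  0.    ,  0.    ,  1.    ]])}
wrist {'K': array([[376.1575,   0.    , 285.3118],
       [  0.    , 376.1575, 211.5988],
       [  0.    ,   0.    ,   1.    ]]), 'mount': array([[ 0.0008, -0.9553, -0.2958,  0.077 ],
       [ 1.    ,  0.0005,  0.0009,  0.0001],
       [-0.0007, -0.2958,  0.9553, -0.1245],
       [ 0.    ,  0.    ,  0.    ,  1.    ]])}
```

View pics/side0.png

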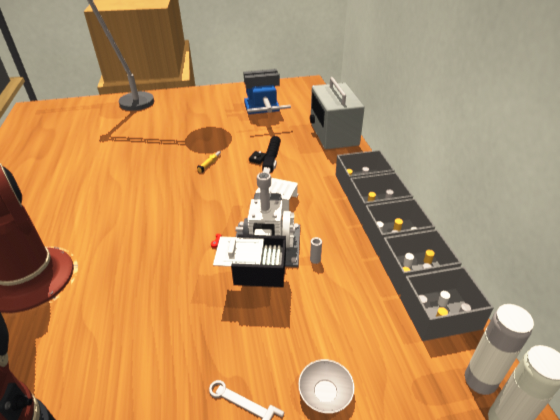

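View pics/top0.png

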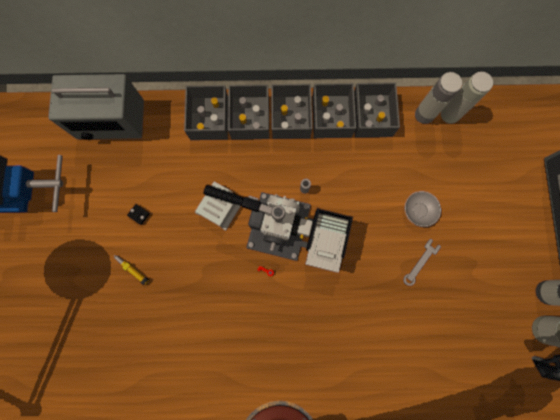

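View pics/wrist0.png

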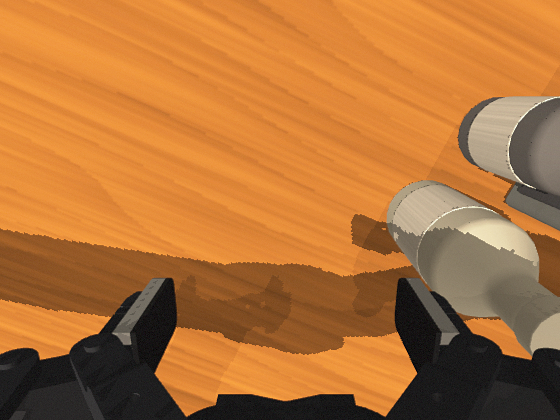

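The top view shows the engine near px (280,225), the wrench handle running from about (278,212) to (207,190), and the cover with its tab near (326,254). Next I zoom in.

Run:
```python
import cv2
a=cv2.imread("pics/top0.png")[170:290,190:370]; cv2.imwrite("pics/top0z.png",cv2.resize(a,None,fx=4.4,fy=4.4,interpolation=cv2.INTER_CUBIC))
a=cv2.imread("pics/side0.png")[130:300,190:350]; cv2.imwrite("pics/side0z.png",cv2.resize(a,None,fx=3.5,fy=3.5,interpolation=cv2.INTER_CUBIC))
```

```text
(no output)
```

View pics/top0z.png

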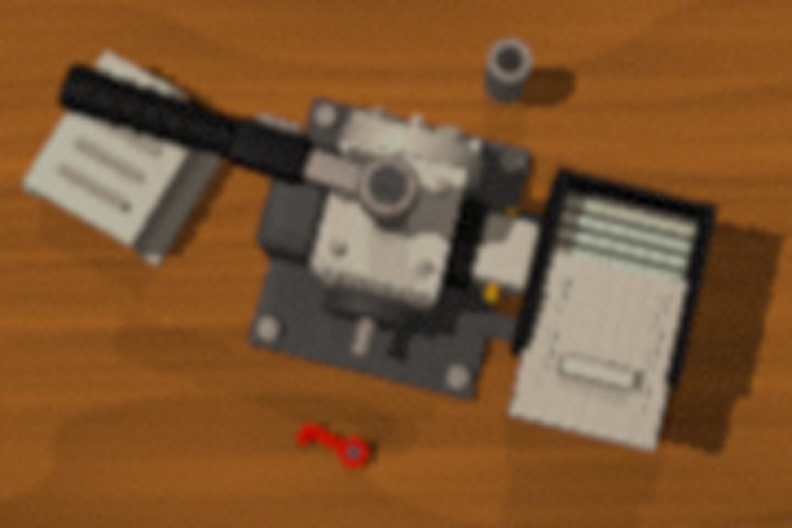

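View pics/side0z.png

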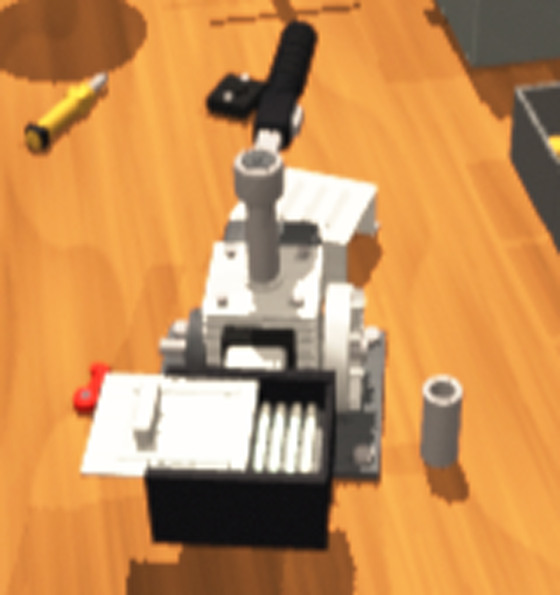

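```bash
cat > h.py <<'E'
import numpy as np,cv2
np.set_printoptions(precision=4,suppress=True)
from workcell import r
def ray(n,u,v,info=None):
    i=info or r.camera_info(n); K=i["K"];E=i["extrinsics"]
    d=E[:3,:3].T@np.linalg.solve(K,[u,v,1.]); c=-E[:3,:3].T@E[:3,3]; return c,d
def onz(n,u,v,z):
    c,d=ray(n,u,v); return c+d*(z-c[2])/d[2]
def cloud(n,d):
    i=r.camera_info(n);K=i["K"];E=i["extrinsics"]
    v,u=np.mgrid[:d.shape[0],:d.shape[1]]
    P=np.stack([(u-K[0,2])/K[0,0]*d,(v-K[1,2])/K[1,1]*d,d],-1)
    W=(P-E[:3,3])@E[:3,:3]; W[d<=0]=np.nan; return W
E
python3 - <<'E'
from h import *
p=np.load("pics/top0_p.npy");d=np.load("pics/top0_d.npy");W=cloud("top",d)
def zz(X,Y): return (X+.5)/4.4-.5+190,(Y+.5)/4.4-.5+170
print("head",onz("top",*zz(386,187),.223))
# depth check at head, handle, cover, tab
for nm,X,Y in [("head",386,187),("headrim",386,215),("grip",150,112),("collar",270,145),("tab",600,372),("cover",600,320),("bench",100,400)]:
    u,v=map(round,zz(X,Y)); print(nm,u,v,W[v,u],p[v,u])
for nm,X,Y in [("tabTL",562,355),("tabTR",640,375),("tabBR",636,390),("tabBL",558,374)]:
    print(nm,onz("top",*zz(X,Y),.134))
hm=(W[...,2]>.195)&(W[...,2]<.235)&(W[...,1]>-.02)
hm[:170]=0;hm[290:]=0;hm[:,:190]=0;hm[:,370:]=0
q=W[hm];print(len(q),q[:,2].min(),q[:,2].max())
blk=hm&(p.max(-1)<70)
v,u=np.nonzero(blk);Q=np.array([onz("top",a,b,.219) for a,b in zip(u,v)])[:,:2]
print(len(Q)); 
vx,vy,x0,y0=cv2.fitLine(Q.astype(np.float32),cv2.DIST_HUBER,0,.001,.001).ravel(); print("dir",vx,vy,x0,y0,np.degrees(np.arctan2(vy,vx)))
for nm,Wz in [("cover",(W[...,2]>.108)&(W[...,2]<.122)&(p.min(-1)>110))]:
    m=Wz.copy();m[:, :300]=0;m[:,370:]=0;m[:200]=0;m[290:]=0
    v,u=np.nonzero(m);Q=np.array([onz("top",a,b,.116) for a,b in zip(u,v)])[:,:2].astype(np.float32)
    print(len(Q),cv2.minAreaRect(Q))
E
```

```text
head [ 0.5801 -0.0067  0.223 ]
head 277 212 [ 0.5809 -0.0059  0.2204] [66 63 57]
headrim 277 218 [ 0.5669 -0.0057  0.218 ] [110  97  90]
grip 224 195 [0.6244 0.1192 0.2197] [33 31 31]
collar 251 203 [0.6037 0.0552 0.2201] [22 22 23]
tab 326 254 [ 0.4868 -0.1271  0.1351] [182 174 156]
cover 326 242 [ 0.5193 -0.1307  0.1153] [179 165 147]
bench 212 261 [ 0.4838  0.1838 -0.0015] [143  83  27]
tabTL [ 0.4967 -0.1057  0.134 ]
tabTR [ 0.4844 -0.1501  0.134 ]
tabBR [ 0.4758 -0.1474  0.134 ]
tabBL [ 0.4858 -0.103   0.134 ]
917 0.1978832915041045 0.2274500273949207
613
dir 0.33779928 0.9412182 0.61621773 0.09660685 70.25715
1156 ((0.5127168893814087, -0.11389756947755814), (0.1211739033460617, 0.11111517250537872), 74.9285888671875)
```

Run:
```python
from h import *
for n in ["top","side"]:
    d=np.load(f"pics/{n}0_d.npy");W=cloud(n,d)
    m=(W[...,2]>.12)&(W[...,2]<.6)&(np.hypot(W[...,0],W[...,1])<.95)&(np.hypot(W[...,0],W[...,1])>.25)
    q=W[m]; k=np.unique(np.round(q[:,:2]/.04).astype(int),axis=0,return_inverse=True)
    for i,c in enumerate(k[0]):
        s=q[k[1].ravel()==i]; 
        if len(s)>5: print(n,c*.04,s[:,2].min().round(3),s[:,2].max().round(3),len(s))
```

```text
top [ 0.24 -0.56] 0.243 0.315 168
top [ 0.24 -0.52] 0.266 0.35 318
top [ 0.28 -0.56] 0.304 0.318 24
top [ 0.48 -0.16] 0.12 0.135 34
top [ 0.48 -0.12] 0.12 0.137 76
top [ 0.52 -0.2 ] 0.12 0.123 17
top [ 0.52 -0.16] 0.12 0.123 9
top [ 0.52 -0.08] 0.12 0.124 26
top [ 0.56 -0.2 ] 0.12 0.123 29
top [ 0.56 -0.12] 0.12 0.124 16
top [ 0.56 -0.08] 0.12 0.124 18
top [ 0.56 -0.04] 0.12 0.222 68
top [0.56 0.  ] 0.12 0.227 189
top [0.56 0.04] 0.12 0.129 39
top [ 0.6  -0.12] 0.12 0.124 18
top [ 0.6  -0.04] 0.12 0.223 78
top [0.6 0. ] 0.12 0.227 135
top [0.6  0.04] 0.12 0.222 207
top [0.6  0.08] 0.121 0.222 160
top [0.6  0.12] 0.204 0.221 61
top [0.64 0.  ] 0.12 0.123 14
top [0.64 0.04] 0.209 0.213 6
top [0.64 0.08] 0.209 0.22 33
top [0.64 0.12] 0.204 0.224 139
top [0.64 0.16] 0.203 0.223 139
top [0.84 0.4 ] 0.121 0.153 34
top [0.88 0.4 ] 0.124 0.153 6
side [0.12 0.92] 0.325 0.401 76
side [0.16 0.92] 0.181 0.363 186
side [0.2  0.92] 0.12 0.208 66
side [ 0.28 -0.6 ] 0.392 0.493 1178
side [ 0.28 -0.56] 0.378 0.475 223
side [ 0.32 -0.6 ] 0.455 0.537 611
side [ 0.32 -0.56] 0.517 0.533 58
side [ 0.48 -0.16] 0.12 0.133 40
side [ 0.48 -0.12] 0.121 0.135 70
side [ 0.56 -0.2 ] 0.12 0.121 7
side [ 0.56 -0.04] 0.12 0.22 65
side [0.56 0.  ] 0.12 0.223 186
side [0.56 0.04] 0.121 0.125 8
side [ 0.6  -0.12] 0.12 0.12 6
side [ 0.6  -0.04] 0.12 0.22 79
side [0.6 0. ] 0.12 0.224 178
side [0.6  0.04] 0.193 0.219 159
side [0.6  0.08] 0.207 0.22 66
side [0.6  0.12] 0.206 0.219 23
side [0.64 0.08] 0.197 0.218 35
side [0.64 0.12] 0.199 0.22 78
side [0.64 0.16] 0.203 0.22 57
side [0.84 0.4 ] 0.12 0.155 29
side [0.88 0.4 ] 0.123 0.154 6
```

Run:
```python
from h import *
def zz(X,Y): return (X+.5)/4.4-.5+190,(Y+.5)/4.4-.5+170
A=onz("top",*zz(510,415),.114);B=onz("top",*zz(655,450),.114);print("near cover corners",A,B,np.linalg.norm(A-B),np.degrees(np.arctan2(*(A-B)[[1,0]])))
C=onz("top",*zz(563,170),.112);D=onz("top",*zz(714,207),.112);print("far box corners",C,D,np.linalg.norm(C-D),np.degrees(np.arctan2(*(C-D)[[1,0]])))
d=np.load("pics/top0_d.npy");W=cloud("top",d)
m=(W[...,2]>.128)&(W[...,2]<.142);m[:,:300]=0;m[:,370:]=0;m[:235]=0;m[290:]=0
v,u=np.nonzero(m);Q=np.array([onz("top",a,b,.134) for a,b in zip(u,v)])[:,:2].astype(np.float32)
rc=cv2.minAreaRect(Q);print(len(Q),rc)
a=np.radians(-15);ex=np.array([np.cos(a),np.sin(a)]);ey=np.array([-ex[1],ex[0]]);o=np.array([.580,-.0065])
for n,p in dict(A=A,B=B,C=C,D=D,tab=np.array(rc[0])).items(): print(n,(p[:2]-o)@ex,(p[:2]-o)@ey)
s=r.state();from scipy.spatial.transform import Rotation as R
T=R.from_rotvec(s["eef_rot"]).as_matrix();print(T)
```

```text
near cover corners [ 0.4641 -0.076   0.114 ] [ 0.4423 -0.1596  0.114 ] 0.08637019744048569 75.3968778689637
far box corners [ 0.6094 -0.1124  0.112 ] [ 0.5852 -0.2019  0.112 ] 0.09268077365751304 74.83942843346341
84 ((0.4876856803894043, -0.12559905648231506), (0.04393303394317627, 0.01167366560548544), 74.82410430908203)
A -0.09394657319334192 -0.09715045997636906
B -0.09334830668792372 -0.18351858536471458
C 0.055843946831099216 -0.09471472211528228
D 0.05558420906925995 -0.18739513181469092
tab -0.05834368137681379 -0.13893355859383186
[[ 0.9148  0.404  -0.0008]
 [ 0.404  -0.9148  0.0019]
 [-0.     -0.002  -1.    ]]
```

>>> jog_arm(deltas=[{"slide":[0.15,-0.13,0],"delta_rot":[0,0,-0.11],"fingers":85},{"slide":[0.3,-0.26,0],"delta_rot":[0,0,-0.22],"fingers":85},{"slide":[0.45,-0.39,0],"delta_rot":[0,0,-0.33],"fingers":85},{"slide":[0.6,-0.52,0],"delta_rot":[0,0,-0.44],"fingers":85},{"slide":[0.75,-0.65,0],"delta_rot":[0,0,-0.55],"fingers":60}])

```text
time_s: 0.78
ee_pos: [0.3899, -0.323, 0.2495]
eef_rot: [-2.513, -1.882, -0.001]
contact_force: [1.8, 0.1, -0.3]
finger_gap: 0.0692
```

```bash
cat >> h.py <<'E'
from scipy.spatial.transform import Rotation as R
def go(x,y,z,yaw,s=None):
    """tool-down target: tool x axis at world angle yaw(deg); prints normalised slide & rot"""
    s=s or r.state();T=R.from_rotvec(s["eef_rot"])
    c,si=np.cos(np.radians(yaw)),np.sin(np.radians(yaw))
    G=R.from_matrix(np.array([[c,si,0],[si,-c,0],[0,0,-1.]]))
    print("pos",s["ee_pos"],"F",s["contact_force"],"gap",round(s["finger_gap"],4),"t",round(s["time_s"],2))
    print("slide",T.inv().apply(np.array([x,y,z])-s["ee_pos"])/.3,"rot",(T.inv()*G).as_rotvec()/(np.pi/2))
E
python3 - <<'E'
from h import *
go(.4868,-.126,.19,75)
E
```

```text
pos [ 0.3899 -0.323   0.2495] F [ 1.7604  0.0802 -0.277 ] gap 0.0692 t 0.78
slide [0.7208 0.1252 0.1992] rot [-0.0007 -0.0009 -0.015 ]
```

>>> jog_arm(deltas=[{"slide":[0.2,0.035,0.05],"delta_rot":[0,0,-0.015],"fingers":50},{"slide":[0.4,0.07,0.1],"delta_rot":[0,0,-0.015],"fingers":50},{"slide":[0.58,0.1,0.15],"delta_rot":[0,0,-0.015],"fingers":50},{"slide":[0.72,0.125,0.2],"delta_rot":[0,0,-0.015],"fingers":50},{"slide":[0.72,0.125,0.2],"delta_rot":[0,0,-0.015],"fingers":50}])

```text
time_s: 1.4
ee_pos: [0.4875, -0.1214, 0.1888]
eef_rot: [-2.48, -1.92, -0.002]
contact_force: [-1.3, -0.6, -0.0]
finger_gap: 0.05
```

Run:
```python
from h import *
go(.4868,-.126,.144,75)
p,d=r.snapshot("wrist");cv2.imwrite("pics/w1.png",p[:,:,::-1])
```

```text
pos [ 0.4875 -0.1214  0.1888] F [-1.2793 -0.6331 -0.0326] gap 0.05 t 1.4
slide [-0.0158  0.0022  0.1491] rot [-0.002  -0.0026  0.0053]
```

View pics/w1.png

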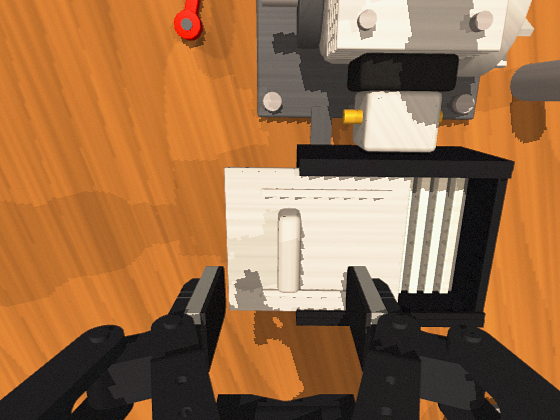

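The tab is at px (289,250), centred between the fingers, with the air box open on the right. I descend and grip it.

>>> jog_arm(deltas=[{"slide":[-0.016,0.002,0.05],"delta_rot":[0,0,0],"fingers":40},{"slide":[-0.016,0.002,0.1],"delta_rot":[0,0,0.005],"fingers":35},{"slide":[-0.016,0.002,0.15],"delta_rot":[0,0,0.005],"fingers":30},{"slide":[-0.016,0.002,0.15],"delta_rot":[0,0,0.005],"fingers":0},{"slide":[-0.016,0.002,0.15],"delta_rot":[0,0,0.005],"fingers":0}])

```text
time_s: 2.08
ee_pos: [0.4852, -0.1295, 0.143]
eef_rot: [-2.493, -1.905, 0.003]
contact_force: [0.9, -0.7, -10.9]
finger_gap: 0.0103
```

Run:
```python
from h import *
go(.4868,-.126,.144,75)
```

```text
pos [ 0.4852 -0.1295  0.143 ] F [  0.8612  -0.7427 -10.9482] gap 0.0103 t 2.08
slide [ 0.0127  0.0019 -0.0032] rot [-0.0029 -0.0009 -0.0026]
```

Run:
```python
from h import *
p,d=r.snapshot("wrist");cv2.imwrite("pics/w2.png",p[:,:,::-1])
go(.4868+.0425,-.126-.0114,.143,75)
```

```text
pos [ 0.4851 -0.1295  0.143 ] F [  0.9921  -2.5393 -12.6627] gap 0.01 t 2.12
slide [ 0.0133  0.149  -0.0006] rot [-0.0031 -0.0009 -0.0027]
```

View pics/w2.png

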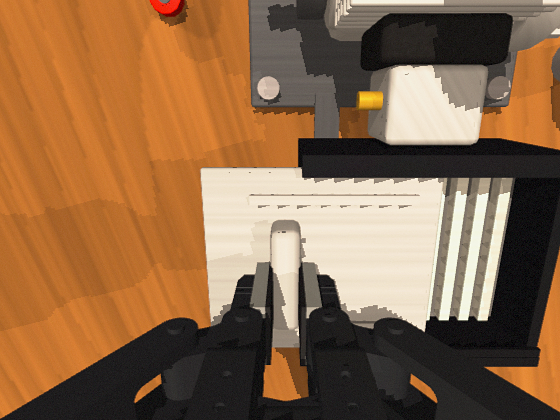

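>>> jog_arm(deltas=[{"slide":[0,0.02,0.002],"delta_rot":[0,0,0],"fingers":0},{"slide":[0,0.05,0.002],"delta_rot":[0,0,0],"fingers":0},{"slide":[0,0.08,0.002],"delta_rot":[0,0,0],"fingers":0},{"slide":[0,0.11,0.002],"delta_rot":[0,0,0],"fingers":0},{"slide":[0,0.13,0.002],"delta_rot":[0,0,0],"fingers":0}])

```text
time_s: 2.75
ee_pos: [0.5242, -0.1401, 0.1429]
eef_rot: [-2.494, -1.905, 0.001]
contact_force: [-2.0, -0.5, 4.8]
finger_gap: 0.0101
```

Run:
```python
from h import *
go(.4868+.0425,-.126-.0114,.143,75)
```

```text
pos [ 0.5242 -0.1401  0.1429] F [-1.9956 -0.5422  4.8025] gap 0.0101 t 2.75
slide [ 0.0132  0.0142 -0.0004] rot [-0.0018 -0.0009 -0.0028]
```

>>> jog_arm(deltas=[{"slide":[0,0.006,0],"delta_rot":[0,0,0],"fingers":0},{"slide":[0,0.012,0],"delta_rot":[0,0,0],"fingers":0},{"slide":[0,0.018,0],"delta_rot":[0,0,0],"fingers":0},{"slide":[0,0.024,0],"delta_rot":[0,0,0],"fingers":0},{"slide":[0,0.024,0],"delta_rot":[0,0,0],"fingers":0}])

```text
time_s: 3.38
ee_pos: [0.5302, -0.1417, 0.1429]
eef_rot: [-2.493, -1.904, 0.003]
contact_force: [-3.3, -0.3, 4.6]
finger_gap: 0.0101
```

Run:
```python
from h import *
go(.4868+.0425,-.126-.0114,.143,75)
p,d=r.snapshot("wrist");cv2.imwrite("pics/w3.png",p[:,:,::-1])
```

```text
pos [ 0.5302 -0.1417  0.1429] F [-3.2583 -0.2555  4.5708] gap 0.0101 t 3.38
slide [ 0.0131 -0.0068 -0.0004] rot [-0.0031 -0.0008 -0.0027]
```

View pics/w3.png

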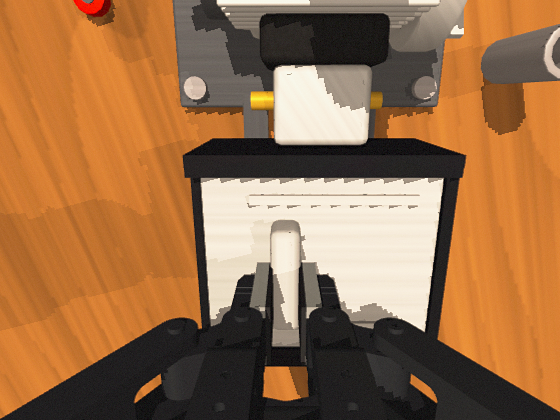

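The cover appears to fill the air box opening (px 200–440). I push a little further to feel for the stop.

>>> jog_arm(deltas=[{"slide":[0,0.006,0],"delta_rot":[0,0,0],"fingers":0},{"slide":[0,0.01,0],"delta_rot":[0,0,0],"fingers":0},{"slide":[0,0.014,0],"delta_rot":[0,0,0],"fingers":0},{"slide":[0,0.016,0],"delta_rot":[0,0,0],"fingers":0},{"slide":[0,0.016,0],"delta_rot":[0,0,0],"fingers":0}])

```text
time_s: 4.05
ee_pos: [0.5305, -0.1418, 0.1428]
eef_rot: [-2.487, -1.9, 0.014]
contact_force: [-11.0, 2.8, 11.1]
finger_gap: 0.0101
```

Run:
```python
from h import *
go(.4868+.0425,-.126-.0114,.143,75)
```

```text
pos [ 0.5305 -0.1418  0.1428] F [-11.0109   2.842   11.0542] gap 0.0101 t 4.05
slide [ 0.0131 -0.0078 -0.0004] rot [-0.0095  0.     -0.0025]
```

Hard stop felt: no further movement, reaction 11 N. I release and lift.

>>> jog_arm(deltas=[{"slide":[0,0.003,0],"delta_rot":[0,0,0],"fingers":36},{"slide":[0,0.002,0],"delta_rot":[0,0,0],"fingers":36},{"slide":[0,0,-0.02],"delta_rot":[0,0,0],"fingers":40},{"slide":[0,0,-0.2],"delta_rot":[0,0,0],"fingers":60},{"slide":[0,0,-0.4],"delta_rot":[0,0,0],"fingers":85}])

```text
time_s: 4.68
ee_pos: [0.5323, -0.1423, 0.2638]
eef_rot: [-2.486, -1.9, 0.014]
contact_force: [1.2, 0.4, 0.1]
finger_gap: 0.0745
```

Run:
```python
from h import *
go(.590,.040,.29,70.4)
p,d=r.snapshot("wrist");cv2.imwrite("pics/w4.png",p[:,:,::-1])
p,d=r.snapshot("top");cv2.imwrite("pics/t4.png",p[:,:,::-1])
a=p[170:290,190:370,::-1]; cv2.imwrite("pics/t4z.png",cv2.resize(a,None,fx=4.4,fy=4.4,interpolation=cv2.INTER_CUBIC))
```

```text
pos [ 0.5323 -0.1423  0.2638] F [1.2227 0.3711 0.0813] gap 0.0745 t 4.67
slide [ 0.637   0.0244 -0.0874] rot [-0.01    0.0001  0.0486]
```

View pics/w4.png

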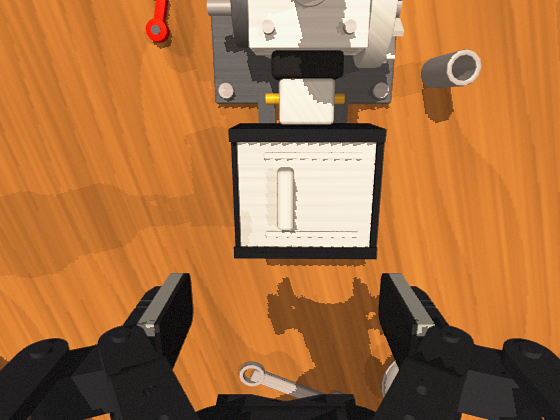

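View pics/t4z.png

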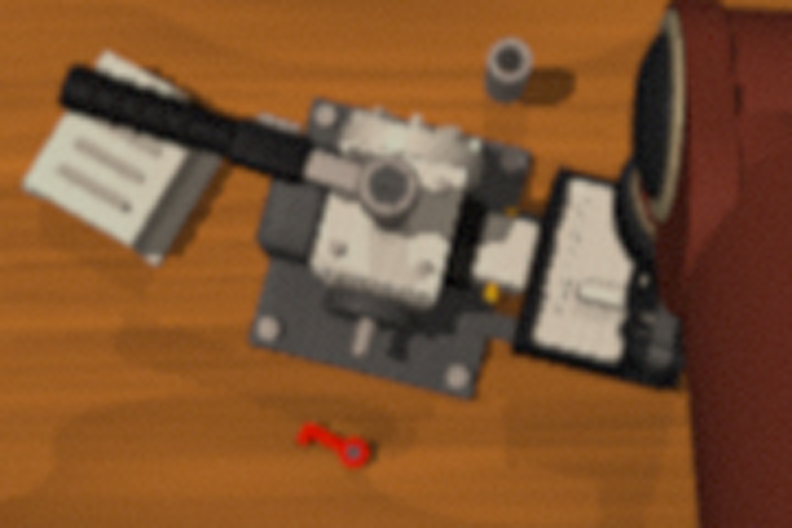

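The cover is flush in the box in both views. Next I go above the collar.

>>> jog_arm(deltas=[{"slide":[0.15,0.01,-0.09],"delta_rot":[-0.01,0,0.02],"fingers":70},{"slide":[0.33,0.02,-0.09],"delta_rot":[-0.01,0,0.049],"fingers":60},{"slide":[0.52,0.035,-0.09],"delta_rot":[-0.01,0,0.049],"fingers":60},{"slide":[0.7,0.05,-0.09],"delta_rot":[-0.01,0,0.049],"fingers":60},{"slide":[0.7,0.05,-0.09],"delta_rot":[-0.01,0,0.049],"fingers":60}])

```text
time_s: 5.4
ee_pos: [0.6071, 0.0635, 0.2974]
eef_rot: [2.55, 1.818, 0.025]
contact_force: [-0.2, 0.0, 0.3]
finger_gap: 0.0602
```

>>> jog_arm(deltas=[{"slide":[0,0,0],"delta_rot":[0,0,0],"fingers":60},{"slide":[0,0,0],"delta_rot":[0,0,0],"fingers":60},{"slide":[0,0,0],"delta_rot":[0,0,0],"fingers":60},{"slide":[0,0,0],"delta_rot":[0,0,0],"fingers":60},{"slide":[0,0,0],"delta_rot":[0,0,0],"fingers":60}])

```text
time_s: 6.02
ee_pos: [0.6072, 0.0629, 0.2975]
eef_rot: [2.551, 1.816, 0.025]
contact_force: [-0.6, -0.1, -0.1]
finger_gap: 0.0599
```

Run:
```python
from h import *
go(.6028,.0575,.207,70.4)
s=r.state();p,d=r.snapshot("wrist");cv2.imwrite("pics/w5.png",p[:,:,::-1]);np.save("pics/w5p.npy",p);np.save("pics/w5d.npy",d);np.save("pics/w5s.npy",np.r_[s["ee_pos"],s["eef_rot"]])
```

```text
pos [0.6072 0.0629 0.2975] F [-0.5513 -0.1262 -0.0608] gap 0.0599 t 6.03
slide [-0.024  -0.0131  0.3013] rot [ 0.0109 -0.0046  0.0056]
```

View pics/w5.png

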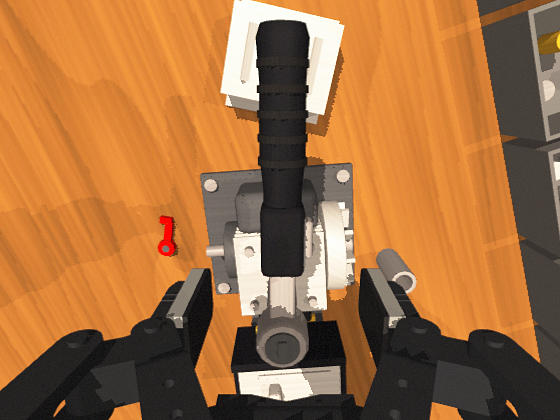

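```bash
cat >> h.py <<'E'
def wcam(st):
    M=r.camera_info("wrist")["mount"];T=np.eye(4);T[:3,:3]=R.from_rotvec(st[3:]).as_matrix();T[:3,3]=st[:3]
    return r.camera_info("wrist")["K"],T@M
def wz(st,u,v,z):
    K,C=wcam(st);d=C[:3,:3]@np.linalg.solve(K,[u,v,1.]);c=C[:3,3];return c+d*(z-c[2])/d[2]
E
python3 - <<'E'
from h import *
st=np.load("pics/w5s.npy");p=np.load("pics/w5p.npy")
a=p[150:390,210:360,::-1];cv2.imwrite("pics/w5z.png",cv2.resize(a,None,fx=2.5,fy=2.5,interpolation=cv2.INTER_CUBIC))
m=(p.max(-1)<60).astype(np.uint8);
for row in range(200,282,5):
    c=np.nonzero(m[row,240:320])[0]+240; print(row,c.min() if len(c) else None,c.max() if len(c) else None, p[row,300:316,0])
E
```

```text
200 264 316 [19 46 79 79 78 76 75 75 78 78 75 68 71 65 64 59]
205 262 317 [27 15 21 55 76 73 72 75 72 76 72 73 70 66 69 90]
210 261 304 [36 34 30 22 42 78 71 73 74 75 75 75 69 65 62 66]
215 260 305 [38 37 36 25 28 51 75 75 75 75 73 74 69 67 70 98]
220 260 303 [ 37  38  36  31  70 130  88  96 146 142 127 108  71  77 108  98]
225 261 303 [ 38  36  24  39  85 147 229 238 233 231 223 195 160  72  92  80]
230 260 303 [ 35  32  32  35  82 157 240 235 231 229 218 189 146 152 185 255]
235 261 303 [ 38  39  26  36  78 158 243 233 229 230 211 179 141 176 176 173]
240 261 303 [ 36  33  30  44 102 123 133 155 233 230 207 177 139 172 171 171]
245 261 303 [ 33  30  28  46 104 159 240 232 228 227 202 173 104 112 142 177]
250 261 302 [ 38  37  25  63 133 174 235 230 227 226 202 176 114 145 168 178]
255 261 303 [ 34  33  25  59 130 160 238 229 225 221 197 170 158 179 177 177]
260 261 303 [ 37  32  23  55 134 158 181 180 176 176 177 179 179 176 177 178]
265 261 302 [ 34  33  33  71 132 154 177 178 178 175 175 175 175 175 174 204]
270 262 303 [ 34  28  24  55 141 175 174 173 177 173 176 176 175 173 170 200]
275 265 300 [ 36 115 181 177 177 175 176 175 175 172 174 171 166 203 255 252]
280 None None [179 180 181 178 180 179 176 175 210 255 253 253 253 253 253 253]
```

View pics/w5z.png

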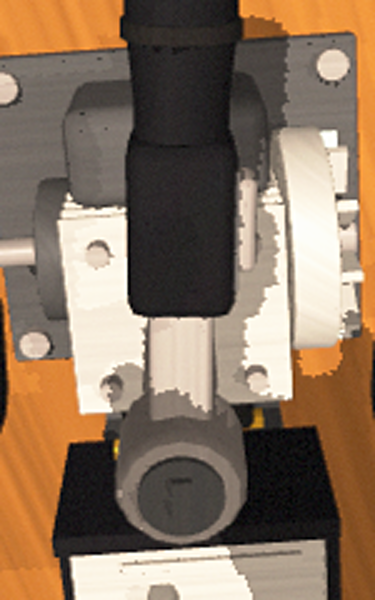

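Run:
```python
from h import *
st=np.load("pics/w5s.npy")
I=wz(st,282,276.5,.218);O=wz(st,282.5,206,.219);L=wz(st,261,240,.219);Rr=wz(st,303,240,.219)
print("inner",I,"outer",O,np.linalg.norm(I-O),"centre",(I+O)/2)
print("L,R",L,Rr,np.linalg.norm(L-Rr),(L+Rr)/2)
H=wz(st,210+187/2.5,150+492/2.5,.225);print("head(sel)",H)
b1=wz(st,210+248/2.5,150+168/2.5,.213);b2=wz(st,210+248/2.5,150+270/2.5,.213);print("btn",b1,b2,(b1+b2)/2,np.linalg.norm(b1-b2))
g=wz(st,282.5,45,.219);print("grip far",g)
d=(O-I)[:2];print(np.degrees(np.arctan2(d[1],d[0])),np.degrees(np.arctan2(*(g-I)[[1,0]])))
# depth
D=np.load("pics/w5d.npy");K,C=wcam(st)
for u,v in [(282,240),(282,215),(282,265),(282,120),(283,345)]:
    z=D[v,u];print(u,v,(C@np.r_[np.linalg.solve(K,[u,v,1])*z,1])[:3])
```

```text
inner [0.5991 0.0373 0.218 ] outer [0.6139 0.0789 0.219 ] 0.04421365431538171 centre [0.6065 0.0581 0.2185]
L,R [0.5955 0.0638 0.219 ] [0.6184 0.0557 0.219 ] 0.02428538504139005 [0.6069 0.0597 0.219 ]
head(sel) [ 0.5862 -0.005   0.225 ]
btn [0.6259 0.0657 0.213 ] [0.6179 0.0411 0.213 ] [0.6219 0.0534 0.213 ] 0.025908242174656454
grip far [0.6413 0.1578 0.219 ]
70.44677897251543 70.69237909985576
282 240 [0.6069 0.0597 0.2189]
282 215 [0.6119 0.0741 0.2193]
282 265 [0.6019 0.0453 0.2202]
282 120 [0.6291 0.1236 0.2212]
283 345 [ 0.5856 -0.0033  0.2252]
```

Run:
```python
from h import *
go(.6055,.058,.25,70.5)
```

```text
pos [0.6071 0.0631 0.2974] F [-0.3202  0.5056  0.65  ] gap 0.0601 t 6.08
slide [-0.0189 -0.0024  0.158 ] rot [ 0.0109 -0.0046  0.0047]
```

>>> jog_arm(deltas=[{"slide":[-0.019,-0.002,0.05],"delta_rot":[0.011,-0.005,0.005],"fingers":60},{"slide":[-0.019,-0.002,0.11],"delta_rot":[0.011,-0.005,0.005],"fingers":60},{"slide":[-0.019,-0.002,0.158],"delta_rot":[0.011,-0.005,0.005],"fingers":60},{"slide":[-0.019,-0.002,0.158],"delta_rot":[0.011,-0.005,0.005],"fingers":60},{"slide":[-0.019,-0.002,0.158],"delta_rot":[0.011,-0.005,0.005],"fingers":60}])

```text
time_s: 6.7
ee_pos: [0.6059, 0.0581, 0.2503]
eef_rot: [2.566, 1.812, 0.0]
contact_force: [-0.7, 0.6, 0.4]
finger_gap: 0.06
```

Run:
```python
from h import *
go(.6055,.058,.207,70.5)
s=r.state();p,d=r.snapshot("wrist");cv2.imwrite("pics/w6.png",p[:,:,::-1]);np.save("pics/w6p.npy",p);np.save("pics/w6d.npy",d);np.save("pics/w6s.npy",np.r_[s["ee_pos"],s["eef_rot"]])
```

```text
pos [0.6059 0.0581 0.2503] F [-0.7412  0.5634  0.4323] gap 0.06 t 6.7
slide [-0.0007 -0.0013  0.1444] rot [ 0.0003  0.0001 -0.0004]
```

View pics/w6.png

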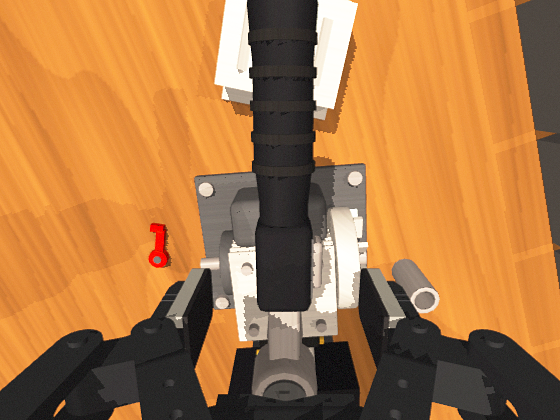

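Run:
```python
from h import *
st=np.load("pics/w6s.npy");p=np.load("pics/w6p.npy")
m=(p.max(-1)<60)
for row in range(225,320,8):
    c=np.nonzero(m[row,235:318])[0]+235; print(row,c.min() if len(c) else None,[x for x in c if x+1 not in c][:4])
a=p[190:400,180:390,::-1];cv2.imwrite("pics/w6z.png",cv2.resize(a,None,fx=2.8,fy=2.8,interpolation=cv2.INTER_CUBIC))
```

```text
225 257 [np.int64(311)]
233 255 [np.int64(312)]
241 255 [np.int64(310)]
249 256 [np.int64(310)]
257 256 [np.int64(310)]
265 256 [np.int64(310)]
273 257 [np.int64(310)]
281 257 [np.int64(310)]
289 257 [np.int64(310)]
297 257 [np.int64(309)]
305 259 [np.int64(308)]
313 None []
```

View pics/w6z.png

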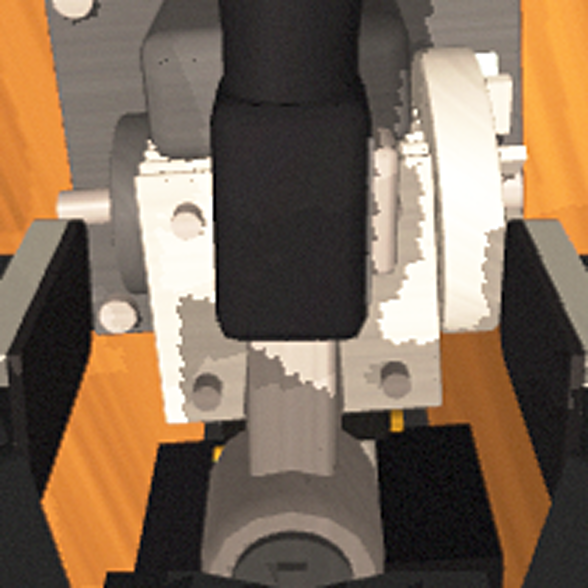

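Run:
```python
from h import *
st=np.load("pics/w6s.npy")
T=R.from_rotvec(st[3:])
def show(n,P): print(n,P,"tool mm",T.inv().apply(P-st[:3])*1000)
I=wz(st,283.3,310.5,.218);O=wz(st,283.3,226,.219);L=wz(st,256.3,268,.219);Rr=wz(st,310.3,268,.219)
show("inner",I);show("outer",O);print(np.linalg.norm(O-I));show("ctr",(I+O)/2)
show("L",L);show("R",Rr);print(np.linalg.norm(L-Rr))
b=[wz(st,180+383/2.8,190+v/2.8,.213) for v in (135,272)]
show("b",(b[0]+b[1])/2);print(np.linalg.norm(b[0]-b[1]))
print(np.degrees(np.arctan2(*(O-I)[[1,0]])))
```

```text
inner [0.5992 0.0378 0.218 ] tool mm [-21.3661   0.424   32.3174]
outer [0.6136 0.0782 0.219 ] tool mm [21.5185  0.4636 31.3107]
0.042896423788770406
ctr [0.6064 0.058  0.2185] tool mm [ 0.0762  0.4438 31.8141]
L [0.5952 0.0632 0.219 ] tool mm [  1.2751 -11.8293  31.3089]
R [0.6184 0.055  0.219 ] tool mm [ 1.294  12.7244 31.3188]
0.02455376721740313
b [0.6215 0.0535 0.213 ] tool mm [ 0.8854 16.1613 37.3203]
0.02515550208873208
70.41591493175983
```

Collar centre is within 0.5 mm of the tool axis, the button is on the +y tool side, and the collar size matches (43 × 24.5 mm). I descend and squeeze.

>>> jog_arm(deltas=[{"slide":[0,0.002,0.05],"delta_rot":[0,0,0],"fingers":60},{"slide":[0,0.002,0.1],"delta_rot":[0,0,0],"fingers":60},{"slide":[0,0.002,0.144],"delta_rot":[0,0,0],"fingers":55},{"slide":[0,0.002,0.144],"delta_rot":[0,0,0],"fingers":50},{"slide":[0,0.002,0.144],"delta_rot":[0,0,0],"fingers":45}])

```text
time_s: 7.38
ee_pos: [0.6069, 0.058, 0.2075]
eef_rot: [2.565, 1.812, 0.002]
contact_force: [-0.6, 0.1, 0.9]
finger_gap: 0.0449
```

>>> jog_arm(deltas=[{"slide":[0,0,0],"delta_rot":[0,0,0],"fingers":30},{"slide":[0,0,0],"delta_rot":[0,0,0],"fingers":15},{"slide":[0,0,0],"delta_rot":[0,0,0],"fingers":0},{"slide":[0,0,0],"delta_rot":[0,0,0],"fingers":0},{"slide":[0,0,0],"delta_rot":[0,0,0],"fingers":0}])

```text
time_s: 8.0
ee_pos: [0.6054, 0.0589, 0.2086]
eef_rot: [-2.564, -1.814, 0.001]
contact_force: [-5.4, 0.1, 5.4]
finger_gap: 0.0252
```

Run:
```python
from h import *
go(.6064,.058,.207,70.5)
p,d=r.snapshot("wrist");cv2.imwrite("pics/w7.png",p[:,:,::-1])
```

```text
pos [0.6054 0.0589 0.2086] F [-5.3782  0.0778  5.4446] gap 0.0252 t 8.0
slide [-0.0018  0.004   0.0054] rot [-0.0006  0.      0.0005]
```

View pics/w7.png

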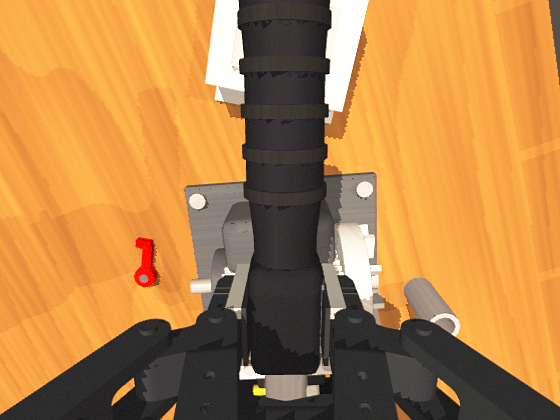

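Gripped; the gap of 25.2 mm indicates the button is pressed (the tab read 10.1 for 12 mm). Now I pull outwards.

>>> jog_arm(deltas=[{"slide":[0.01,0,0],"delta_rot":[0,0,0],"fingers":0},{"slide":[0.03,0,0],"delta_rot":[0,0,0],"fingers":0},{"slide":[0.05,0,0],"delta_rot":[0,0,0],"fingers":0},{"slide":[0.07,0,0],"delta_rot":[0,0,0],"fingers":0},{"slide":[0.09,0,0],"delta_rot":[0,0,0],"fingers":0}])

```text
time_s: 8.68
ee_pos: [0.6145, 0.0849, 0.2087]
eef_rot: [-2.564, -1.814, 0.001]
contact_force: [-4.0, -2.8, 1.5]
finger_gap: 0.0252
```

Run:
```python
from h import *
s=r.state();o=np.array([.6054,.0589,.2086]);e=np.array([np.cos(np.radians(70.45)),np.sin(np.radians(70.45)),0])
d=s["ee_pos"]-o;print("along",d@e,"off",d@[e[1],-e[0],0],d[2]);go(*(o+e*.092),70.5)
```

```text
along 0.027524639850148292 off -8.100740476412999e-05 6.03711518562533e-05
pos [0.6145 0.0849 0.2087] F [-4.0213 -2.813   1.4758] gap 0.0252 t 8.68
slide [0.2149 0.0007 0.0002] rot [-0.0007  0.0001  0.0006]
```

The handle follows with ~3 N drag. I carry on past the first stop.

>>> jog_arm(deltas=[{"slide":[0.02,0,0],"delta_rot":[0,0,0],"fingers":0},{"slide":[0.045,0,0],"delta_rot":[0,0,0],"fingers":0},{"slide":[0.07,0,0],"delta_rot":[0,0,0],"fingers":0},{"slide":[0.1,0,0],"delta_rot":[0,0,0],"fingers":0},{"slide":[0.13,0,0],"delta_rot":[0,0,0],"fingers":0}])

```text
time_s: 9.3
ee_pos: [0.6277, 0.1223, 0.2087]
eef_rot: [-2.564, -1.814, 0.001]
contact_force: [-4.0, -3.2, 2.5]
finger_gap: 0.0253
```

Run:
```python
from h import *
s=r.state();o=np.array([.6054,.0589,.2086]);e=np.array([np.cos(np.radians(70.45)),np.sin(np.radians(70.45)),0])
d=s["ee_pos"]-o;print("along",d@e,"off",d@[e[1],-e[0],0],d[2]);go(*(o+e*.092),70.5)
```

```text
along 0.06723396985896805 off -0.00023129444232070006 9.458519291569156e-05
pos [0.6277 0.1223 0.2087] F [-3.9729 -3.2467  2.534 ] gap 0.0253 t 9.3
slide [0.0826 0.0009 0.0003] rot [-0.0008  0.      0.0007]
```

>>> jog_arm(deltas=[{"slide":[0.02,0,0],"delta_rot":[0,0,0],"fingers":0},{"slide":[0.04,0,0],"delta_rot":[0,0,0],"fingers":0},{"slide":[0.06,0,0],"delta_rot":[0,0,0],"fingers":0},{"slide":[0.075,0,0],"delta_rot":[0,0,0],"fingers":0},{"slide":[0.08,0,0],"delta_rot":[0,0,0],"fingers":0}])

```text
time_s: 9.93
ee_pos: [0.6352, 0.1438, 0.2087]
eef_rot: [2.565, 1.814, -0.006]
contact_force: [-5.7, -5.5, 3.5]
finger_gap: 0.025
```

Run:
```python
from h import *
s=r.state();o=np.array([.6054,.0589,.2086]);e=np.array([np.cos(np.radians(70.45)),np.sin(np.radians(70.45)),0])
d=s["ee_pos"]-o;print("along",d@e,"off",d@[e[1],-e[0],0],d[2],"Fe",s["contact_force"]@e);go(*(o+e*.092),70.5)
```

```text
along 0.09000129008275032 off -0.0003492382905079594 8.54933601126262e-05 Fe -7.142572518688749
pos [0.6352 0.1438 0.2087] F [-5.7323 -5.544   3.5182] gap 0.025 t 9.93
slide [0.0067 0.0012 0.0003] rot [-0.0013  0.002   0.0005]
```

>>> jog_arm(deltas=[{"slide":[0.005,0,0],"delta_rot":[0,0,0],"fingers":0},{"slide":[0.008,0,0],"delta_rot":[0,0,0],"fingers":0},{"slide":[0.011,0,0],"delta_rot":[0,0,0],"fingers":0},{"slide":[0.011,0,0],"delta_rot":[0,0,0],"fingers":0},{"slide":[0.011,0,0],"delta_rot":[0,0,0],"fingers":0}])

```text
time_s: 10.55
ee_pos: [0.6352, 0.1438, 0.2087]
eef_rot: [2.564, 1.811, -0.015]
contact_force: [-7.5, -6.1, 5.7]
finger_gap: 0.0249
```

Run:
```python
from h import *
s=r.state();o=np.array([.6054,.0589,.2086]);e=np.array([np.cos(np.radians(70.45)),np.sin(np.radians(70.45)),0])
d=s["ee_pos"]-o;print("along",d@e,"off",d@[e[1],-e[0],0],d[2],"Fe",s["contact_force"]@e);go(*(o+e*.09),70.5)
for n in ("wrist","top"):
    p,_=r.snapshot(n);cv2.imwrite(f"pics/{n}8.png",p[:,:,::-1])
a=p[170:290,190:370,::-1]; cv2.imwrite("pics/t8z.png",cv2.resize(a,None,fx=4.4,fy=4.4,interpolation=cv2.INTER_CUBIC))
```

```text
along 0.0900176250601771 off -0.0003251818659647231 5.55858188198699e-05 Fe -8.263267300008653
pos [0.6352 0.1438 0.2087] F [-7.5451 -6.0895  5.6604] gap 0.0249 t 10.55
slide [-0.0001  0.0011  0.0002] rot [-0.0023  0.0059 -0.0004]
```

View pics/wrist8.png

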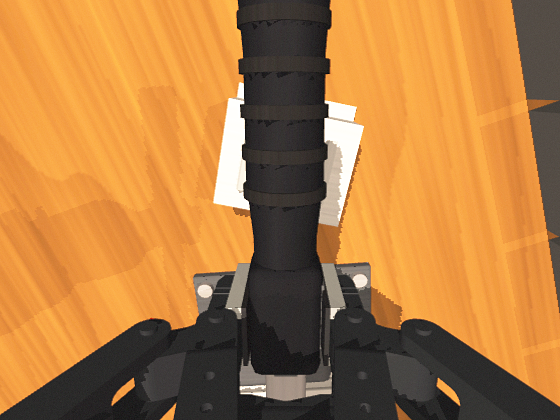

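View pics/t8z.png

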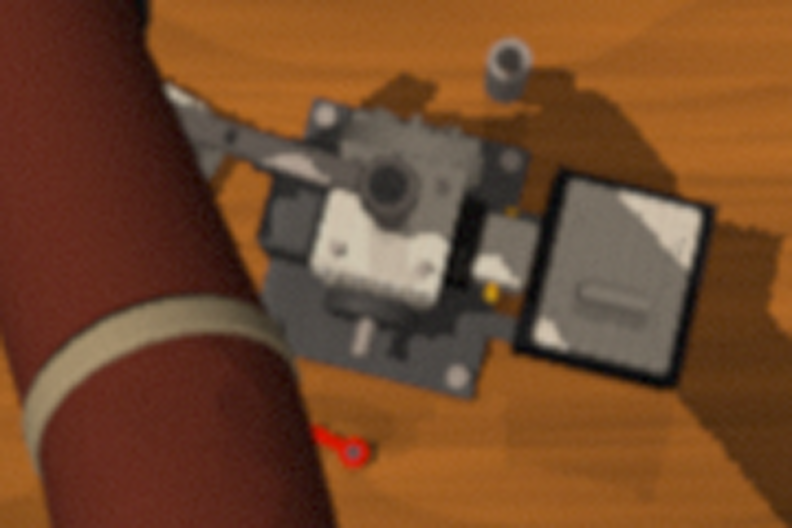

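Still 90.0 mm with the reaction rising, so it is at the hard stop. The collar sits in the fingers exactly as before (px 245–322), so there was no slip. The cover is flush in the top view (px about 530–710 in the zoom). Handing in.

Run:
```python
from h import *
print(r.finish_job()); s=r.state();print(s["ee_pos"],s["contact_force"],s["finger_gap"],s["time_s"])
```

```text
the job is handed in; nothing more can be done
None
the job is handed in; nothing more can be done
```

I did the job in the order asked and handed it in at about 10.6 s.

**Air box cover:** I gripped the tab and slid the cover about 47 mm to its stop. A further push gave 11 N and almost no movement. After release, the wrist and top views showed the cover flush in the box.

**Wrench handle:** I squeezed the collar and button. The finger gap read 25.2 mm, about 27 mm after the offset seen on the tab, which means the button was in past its release point. I then pulled the handle past the first stop to 90.0 mm. Pushing on added no movement and the resistance rose to about 8 N. The last wrist view shows the gripper still holding the collar, with no slip.

**Checks that disagreed or were incomplete:**
- **Collar position:** the top and wrist cameras differed by about 4 mm. I used the wrist view, and the grip closed within about 1.5 mm of it.
- **Loose parts:** I touched none of them, but the arm hid part of the bench in the last top view.

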